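# Reset the tripped drive unit under its push-latch flap

### The arm

A 6-joint arm with a two-finger parallel gripper is mounted at the origin on the work surface. World frame = base frame: x ahead of the robot, y to its left, z up, the work surface at z = 0. Lengths are in m, angles in rad, forces in N, time in s.
With the tool pointing down it reaches from about 0.35 to 0.775 m from the base axis. Payload 5.5 kg.
Tool frame: the origin (TCP) lies on the centre line of the jaws, within the pads' length; the fingertips stand 11 mm ahead of it and the grasp point (between the pads) lies 8 mm behind it (env.tip_extent is the distance from the TCP to the fingertips, in m); z points along the fingers, y is the line along which they close (so a half turn about z gives the same grasp; the last joint's range is limited). The gripper opens to 85 mm and grips with 20 to 120 N. Pads are 22 mm wide; open, the fingers measure 114 mm over their backs; the gripper's body (76 mm by 85 mm) begins 54 mm behind the grasp point. The pads swing forward as they close: fully open they stand 13 mm farther back than shut.
Start: joints at [-1.451, 0.313, 0.046, 1.304, 0, 1.431], TCP at [0.148, -0.556, 0.242] pointing down, gripper open.
Joint ranges: [-2.76, 2.76], [-0.86, 1.69], [-1.03, 1.26], [-2.2, 2.34], [-1.47, 1.5], [-3.14, 3.14]. Speed limits (rad/s): [2.57, 2.57, 3.14, 3.14, 3.14, 3.14].

### API

Orientations are given as a unit quaternion [w, x, y, z].
In Python, from workcell import env gives the robot as it stands.
- The arm moves only by the shell command python3 -m jog 'ROWS' [FORCE]. ROWS is JSON, a list of rows, each a list of 5 numbers: the gripper's target within -1 to 1 (shut at 1, half-way at 0, fully open at -1), then the shift along the tool's x, y, z in m, then the turn about the tool's z in degrees. In form: [[fingers, tx, ty, tz, turn], ...]. A call has 1 to 5 rows; each row shifts and turns the commanded pose from where the row before left it, along the tool's axes as they then stand; what a row does not reach is not made up. A row lasts 1/12 s, in which the tool goes at most 41.7 mm and 7.16 degrees, less where a joint would pass 70% of its speed; a pose out of reach is approached as far as the arm can. A call is refused whole if a number of a shift passes 0.0417 or a number of a turn 7.16, either way. A call with a gripper value outside its range is refused whole. The fingers move at their own pace and stop on an object; FORCE is the grip in N (left out, the last holds). Time passes only in rows, so rows that do not move let the fingers close. It gives the time, the measured TCP pose, the force, the opening and the grip force at its end, in the units of the state.
- env.get_state(): the state, without advancing time (a new reading comes with each control period).
- env.read_camera(name): name is "side" or "top"; returns a dict with "img" (384x512x3 uint8, red, green, blue), "fov_y" (degrees; the focal length in pixels is half the picture's height over the tangent of half this angle, whatever the lens; pixels are square), "cx", "cy" (the principal point, pixels), "T" (4x4, takes a point from camera to world coordinates). Camera axes: x right, y up, looking along -z (the intrinsics and any distortion apply to the point x, -y, -z); pixel columns grow to the right and rows downward; lengths in m; the calibration is good to about 2 mm. A picture is of the moment at which its call begins. There is no depth.
- env.hand_in(): hands the job in; it is judged then, once.
The state is a dict: "clock": time; "joint_pos": joint angles; "qvel": joint speeds; "tau": joint torques, N m; "tcp_pos": TCP position; "orientation": TCP orientation; "wrist_force": force on the tool from outside, world axes, zero at the start; "ft_torque": the same for the moment, N m; "finger_gap": finger opening in m; "grip_force": force on a finger pad.
Only numpy, scipy, OpenCV 4.12 (cv2) and the standard library are available. Lean on these libraries where they do the work, as an engineer would, in place of code of your own. Each camera call takes 0.05 s, during which the arm holds its last target. There are 200 camera calls.

### The job

Reset the drive unit with the orange flap using fingertips only: press its flap once so that it pops open, fully press the green button underneath, then push the flap back down until it latches flush and stays shut. Do not shove or lift the unit, do not press its red stop button, keep off the blue-flapped unit altogether, and leave the loose things on the bench where they are.

Things in the scene. Friction and masses are not known exactly. Their poses are not given: they have to be found in the camera images.
- unit: Tripped drive unit: loose grey steel box 170 (x) x 190 (y) x 75 mm high, about 2.8 kg. Origin: centre of its underside; x from the flap's free edge towards its hinge, y left, z up. The orange flap fills x -65 to 45, y -87 to 13 mm of its top, flush; the rest of the top is flat, 75 mm up, with a red stop button (radius 17, top 92 mm up) at x -35, y 55 mm.
- flap_hinge (a point): Middle of the flap's hinge axis: at x 45, y -37, z 72 mm in the unit's frame, axis along the unit's y. The flap is 110 mm long from here, 100 mm wide, 6 mm thick; its outer face is 3 mm off the axis. The point turns with the flap.
- flap_press (a point): The pad on the flap's outer face where it is pressed (dark, 12 x 40 mm): 90 mm from the hinge axis, 20 mm from the free edge, midway across. Latched shut it is at x -45, y -37, z 75 mm in the unit's frame. It moves with the flap; its z axis is the flap's outward normal.
- flap (a joint): Flap angle, rad: 0 to 0.01 latched flush, 1.6 open (upright, free edge 182 mm above the bench), hard stop -0.065 to -0.08. Press the pad in to the stop (6 to 7 mm at 2 to 3 N, then hard; 7 N is enough) and let go: it springs up in about 2 s. To shut: push its outer face over and down (1 to 3 N), press to the stop, let go: it stays. One more full press frees it.
- reset_top (a point): Centre of the top face of the green reset button (16 mm radius, in a 24 mm radius black collar), in the open well under the flap (floor 35 mm up): in the unit's frame at x -20, y -37, z 53 mm. It is pressed straight down and can be reached from above when the flap is open.
- reset (a joint): Travel of the green button, m: 0 up, 0.006 fully down; spring, 5 N fully down, comes back up when let go.
- unit_stop (a joint): Travel of the red stop button on this unit, m: 0 up, 0.005 down. Leave at 0.
- spare: The other drive unit: the same box with a blue flap, 170 x 190 x 75 mm (its red button reaches 92 mm). Origin: centre of its underside, axes as for unit. Not to be touched.
- wrench: Loose open-ended wrench lying on the bench, 180 mm long along its x, 38 mm wide, 8 mm high, origin under its middle. Leave alone.
- driver: Loose screwdriver with red handle lying on the bench, 200 mm long along its x, 26 mm high, origin under its middle. Leave alone.
- collet: Loose steel collet standing on the bench, 42 mm across, 62 mm high; origin centre of its underside. Leave alone.
- oil: Loose yellow oil bottle, 54 mm across, 130 mm high; origin centre of its underside. Leave alone.
- parallel: Loose ground steel parallel bar, 150 x 12 x 30 mm high; origin centre of its underside, long along its x. Leave alone.
- thumbscrew: Loose black levelling foot, 36 mm across, 34 mm high; origin centre of its underside. Leave alone.

How it is judged:
By the outcome, as a careful person would: the job done as asked, in the order asked, and still so for the second after the job is handed in, with the robot touching nothing.
It also fails if it takes over 58 s, if anything falls off the work surface, if the arm or the gripper's body presses on something with over 40 N, if the wrist force passes 120 N, or if a joint passes its speed limit or range.

## Working session

There is one attempt and no reset: what is moved stays moved. The work goes in short steps, Python scripts to look and compute and a shell command to move; the robot and the scene stay as the last step left them, time stands still between calls to the robot, and variables do not carry over. Pictures are saved under pics/ and viewed, at most 10 in all, crops included, and the job is handed in when it is done.

```bash
mkdir -p pics; ls; python3 - <<'E'
from workcell import env
import cv2
for n in("top","side"):
    r=env.read_camera(n); cv2.imwrite(f"pics/{n}0.png",r["img"][:,:,::-1]); print({k:v for k,v in r.items() if k!="img"})
print(env.get_state(), env.tip_extent)
E
```

```text
pics
{'fov_y': 48.95354248626167, 'cx': 255.54977541913223, 'cy': 196.0104087855668, 'T': array([[ 0.01928975,  0.98189362, -0.18844845,  0.32504376],
       [-0.99976027,  0.01699012, -0.01381087, -0.01348137],
       [-0.01035904,  0.18866968,  0.98198597,  1.26461763],
       [ 0.        ,  0.        ,  0.        ,  1.        ]])}
{'fov_y': 48.91088645786007, 'cx': 253.17763799604953, 'cy': 191.3174322798358, 'T': array([[ 0.98499276,  0.12838034, -0.11535927,  0.43980896],
       [-0.17255264,  0.71754813, -0.67479646, -0.81639315],
       [-0.00385477,  0.68457517,  0.72893208,  0.95850178],
       [ 0.        ,  0.        ,  0.        ,  1.        ]])}
{'clock': 0.1, 'joint_pos': array([-1.45060426e+00,  3.13930419e-01,  4.51415769e-02,  1.30362141e+00,
       -3.14464643e-05,  1.43115492e+00]), 'qvel': array([ 0.00050191, -0.001746  ,  0.00309959, -0.0001707 , -0.00015136,
       -0.00102424]), 'tau': array([ 1.85337478e-03, -4.81725776e+01,  2.99242920e+01,  1.27964621e-02,
       -1.16492711e-04,  1.75115730e-05]), 'tcp_pos': array([ 0.14763624, -0.55528468,  0.24151516]), 'orientation': array([-8.07076043e-04,  9.91572359e-01,  1.29551552e-01, -7.87517184e-06]), 'wrist_force': array([ 1.04712083,  0.43443685, -0.34534966]), 'ft_torque': array([0.007007  , 0.05200973, 0.04610429]), 'grip_force': 0.0, 'finger_gap': 0.08573351756314196} 0.011
```

View pics/top0.png

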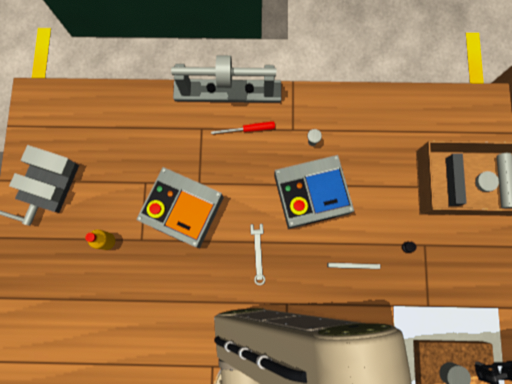

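View pics/side0.png

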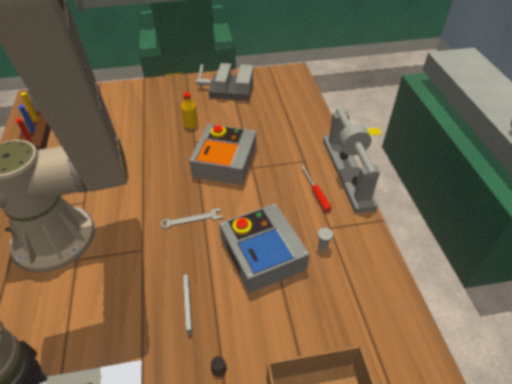

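The top view shows the orange unit at about (181,207), with its dark pad at (184,226) and red button at (155,209). The blue unit is at (314,192). The side view agrees, with the orange unit at (223,155). Next I'll locate the flap corners and fit the unit's pose.

```bash
cat > h.py <<'E'
import numpy as np, cv2
from workcell import env
def ray(r,uv):
    H,W=r["img"].shape[:2]; f=H/2/np.tan(np.radians(r["fov_y"]/2)); T=r["T"]
    d=T[:3,:3]@np.array([(uv[0]-r["cx"])/f,-(uv[1]-r["cy"])/f,-1]); return T[:3,3],d
def onplane(r,uv,z):
    o,d=ray(r,uv); return o+d*(z-o[2])/d[2]
def proj(r,p):
    H=r["img"].shape[0]; f=H/2/np.tan(np.radians(r["fov_y"]/2)); q=r["T"][:3,:3].T@(np.array(p)-r["T"][:3,3])
    return r["cx"]-f*q[0]/q[2], r["cy"]+f*q[1]/q[2]
def blob(r,lo,hi,box=None):
    m=cv2.inRange(cv2.cvtColor(r["img"],cv2.COLOR_RGB2HSV),lo,hi)
    if box: k=np.zeros_like(m); k[box[1]:box[3],box[0]:box[2]]=255; m&=k
    return max(cv2.findContours(m,0,1)[0],key=cv2.contourArea)
E
python3 - <<'E'
from h import *
for n,box in(("top",(130,160,230,250)),("side",(185,120,260,190))):
    r=env.read_camera(n)
    c=blob(r,(8,170,120),(18,255,255),box)
    q=cv2.boxPoints(cv2.minAreaRect(c)) if n=="top" else cv2.approxPolyDP(cv2.convexHull(c),4,True)[:,0]
    P=np.array([onplane(r,p,.075) for p in q]); print(n,q.tolist(),"\n",P.round(4),np.linalg.norm(P-np.roll(P,-1,0),axis=1).round(4),P.mean(0))
    m=np.array([onplane(r,p,.075)[:2] for p in c[:,0].astype(float)],np.float32); R=cv2.minAreaRect(m); print(R)
E
```

```text
top [[130.0, 160.0], [199.0, 160.0], [199.0, 239.0], [130.0, 239.0]] 
 [[0.6544 0.3731 0.075 ]
 [0.6577 0.1707 0.075 ]
 [0.4271 0.1604 0.075 ]
 [0.4235 0.3556 0.075 ]] [0.2024 0.2308 0.1953 0.2315] [0.54067385 0.2649462  0.075     ]
((0.5404933094978333, 0.2699986696243286), (0.23111869394779205, 0.20244617760181427), 0.9379074573516846)
side [[205, 141], [236, 145], [229, 164], [197, 159]] 
 [[0.4647 0.2489 0.075 ]
 [0.5606 0.2116 0.075 ]
 [0.5266 0.1274 0.075 ]
 [0.4321 0.1673 0.075 ]] [0.1029 0.0908 0.1026 0.0879] [0.49602181 0.18878848 0.075     ]
((0.4965624213218689, 0.18956655263900757), (0.09858378022909164, 0.1054178848862648), 66.82384490966797)
```

```bash
python3 - <<'E'
from h import *
P={}
for n,box in(("top",(160,180,222,240)),("side",(185,120,260,190))):
    r=env.read_camera(n)
    c=blob(r,(8,235,200),(25,255,255),box)
    m=np.array([onplane(r,p,.075)[:2] for p in c[:,0].astype(float)],np.float32); print(n,cv2.contourArea(c),cv2.minAreaRect(m))
    b=(140,190,170,222) if n=="top" else (205,120,232,140)
    for nm,lo,hi in(("red",(0,180,120),(5,255,255)),("yel",(24,180,150),(35,255,255))):
        c=blob(r,lo,hi,b);(u,v),R=cv2.minEnclosingCircle(c);print(nm,(u,v),R,onplane(r,(u,v),.092 if nm=="red" else .076))
r=env.read_camera("top");i=r["img"][150:260,120:240,::-1];cv2.imwrite("pics/crop1.png",cv2.resize(i,None,fx=5,fy=5,interpolation=2))
E
```

```text
top 1165.0 ((0.49636879563331604, 0.19312188029289246), (0.09722452610731125, 0.1042427122592926), 67.1371078491211)
red (154.70755004882812, 208.367919921875) 4.902361869812012 [0.50963996 0.28692972 0.092     ]
yel (155.17999267578125, 208.6999969482422) 8.888427734375 [0.51122163 0.28961196 0.076     ]
side 556.0 ((0.49648985266685486, 0.19001230597496033), (0.0904402881860733, 0.09957002848386765), 66.28785705566406)
red (217.25, 128.0) 3.40046763420105 [0.51011884 0.2870602  0.092     ]
yel (218.0, 130.0) 7.280210018157959 [0.51264856 0.29643271 0.076     ]
```

View pics/crop1.png

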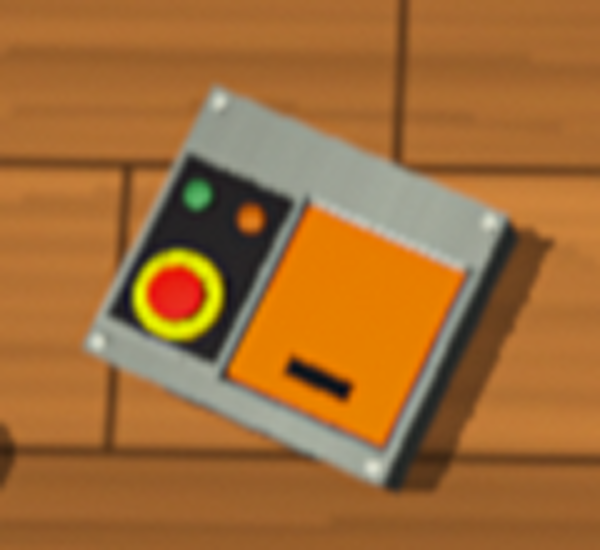

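```bash
J="python3 -m jog"; 
python3 -m jog '[[1,0,0,0,-7.1],[1,0,0,0,-7.1],[1,0,0,0,-7.1],[1,0,0,0,-7.1],[1,0,0,0,-7.1]]' 20 >/dev/null
python3 -m jog '[[1,0,0,0,-7.1],[1,0,0,0,-7.1],[1,0,0,0,-7.1],[1,0,0,0,-7.1],[1,0,0,0,-7.1]]' >/dev/null
python3 -m jog '[[1,0,0,0,-7.1],[1,0,0,0,-7.1],[1,0,0,0,-7.1],[1,0,0,0,-7.1],[1,0,0,0,-7.1]]' >/dev/null
python3 -m jog '[[1,0,0,0,-7.1],[1,0,0,0,-7.1],[1,0,0,0,-7.1],[1,0,0,0,-7.1],[1,0,0,0,-7.1]]'
python3 -m jog '[[1,-0.0093,0.03,0,0],[1,-0.0093,0.03,0,0],[1,-0.0093,0.03,0,0],[1,-0.0093,0.03,0,0],[1,-0.0093,0.03,0,0]]' 
python3 -m jog '[[1,-0.0093,0.03,0,0],[1,-0.0093,0.03,0,0],[1,-0.0093,0.03,0,0],[1,-0.0093,0.03,0,0],[1,-0.0093,0.03,0,0]]' 
python3 -m jog '[[1,-0.0093,0.03,0,0],[1,-0.0093,0.03,0,0],[1,-0.0093,0.03,0,0],[1,-0.0093,0.03,0,0],[1,-0.0093,0.03,0,0]]' 
python3 -c "
from workcell import env
s=env.get_state();print(s['joint_pos'],s['tcp_pos'])
from scipy.spatial.transform import Rotation as R
print(R.from_quat(s['orientation'],scalar_first=True).as_matrix().round(3),s['wrist_force'])"
```

```text
clock: 2.02
tcp_pos: [0.1477, -0.5557, 0.2423]
orientation: [-0.0, 0.197, 0.98, 0.0]
wrist_force: [-0.3, -0.0, -0.7]
finger_gap: 0.0
grip_force: 0.0
clock: 2.43
tcp_pos: [0.25, -0.4349, 0.2423]
orientation: [0.0, 0.201, 0.98, -0.0]
wrist_force: [0.8, -0.1, 0.8]
finger_gap: 0.0
grip_force: 0.0
clock: 2.85
tcp_pos: [0.3518, -0.3151, 0.2425]
orientation: [0.0, 0.2, 0.98, -0.0]
wrist_force: [0.3, -0.1, 1.2]
finger_gap: 0.0003
grip_force: 0.0
clock: 3.27
tcp_pos: [0.4535, -0.1953, 0.2425]
orientation: [0.0, 0.2, 0.98, -0.0]
wrist_force: [-0.6, -0.4, -0.0]
finger_gap: -0.0001
grip_force: 0.0
[-5.69305830e-01  1.55417689e-01 -1.57749005e-01  1.25706515e+00
 -8.11817808e-05 -1.65882610e-01] [ 0.45347988 -0.19526948  0.24249051]
[[-0.92   0.393  0.   ]
 [ 0.393  0.92  -0.   ]
 [-0.001 -0.    -1.   ]] [-0.59153484 -0.39155216 -0.01215169]
```

```bash

python3 -m jog '[[1,0.0122,0.031,0,0],[1,0.0122,0.031,0,0],[1,0.0122,0.031,0,0],[1,0.0122,0.031,0,0]]' >/dev/null
python3 -m jog '[[1,0.0122,0.031,0,0],[1,0.0122,0.031,0,0],[1,0.0122,0.031,0,0],[1,0.0122,0.031,0,0]]' >/dev/null
python3 -m jog '[[1,0.0122,0.031,0,0],[1,0.0122,0.031,0,0],[1,0.0122,0.031,0,0],[1,0.0122,0.031,0,0]]' >/dev/null
python3 -m jog '[[1,0,0,0.04,0],[1,0,0,0.04,0],[1,0,0,0.04,0],[1,0,0,0.02,0],[1,0,0,0,0]]'
python3 -c "
from h import *
r=env.read_camera('side');i=r['img'][100:200,160:290,::-1];cv2.imwrite('pics/s2.png',cv2.resize(i,None,fx=5,fy=5,interpolation=2))
p=env.get_state()['tcp_pos'];print(p,proj(r,p-[0,0,.011]),proj(r,[.4643,.2047,.075]))"
```

```text
clock: 4.68
tcp_pos: [0.46, 0.2021, 0.0974]
orientation: [-0.004, 0.2, 0.98, -0.002]
wrist_force: [-0.6, -0.6, 1.0]
finger_gap: 0.0001
grip_force: 0.0
[0.461878   0.20251267 0.10019988] (np.float64(205.10795017943565), np.float64(147.036963927933)) (np.float64(206.19553422357671), np.float64(149.91606832940346))
```

View pics/s2.png

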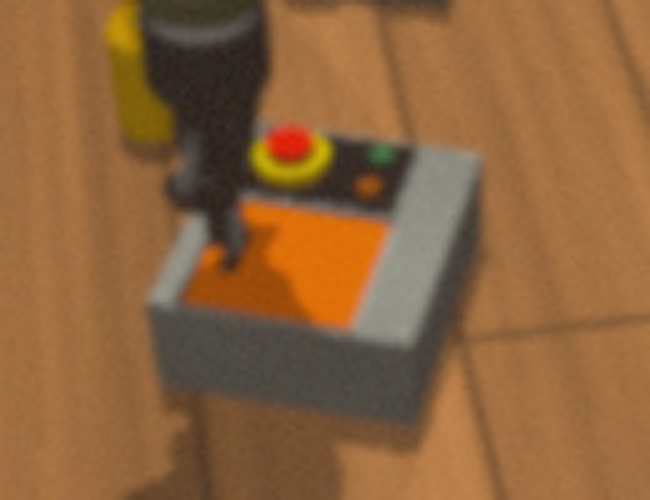

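```bash

python3 -m jog '[[1,-0.001,0.003,0.004,0],[1,0,0,0.004,0],[1,0,0,0.003,0],[1,0,0,0,0]]'|egrep "tcp|wrist"
python3 -m jog '[[1,0,0,0.002,0],[1,0,0,0,0]]'|egrep "tcp|wrist"
python3 -m jog '[[1,0,0,0.002,0],[1,0,0,0,0]]'|egrep "tcp|wrist"
python3 -m jog '[[1,0,0,0.002,0],[1,0,0,0,0]]'|egrep "tcp|wrist"
```

```text
tcp_pos: [0.4669, 0.2055, 0.092]
wrist_force: [0.6, 0.2, 0.3]
tcp_pos: [0.4664, 0.2053, 0.0896]
wrist_force: [0.1, 0.2, -0.7]
tcp_pos: [0.4661, 0.2053, 0.0872]
wrist_force: [-0.9, -0.1, -0.2]
tcp_pos: [0.4662, 0.2053, 0.0853]
wrist_force: [-0.6, 0.6, 3.2]
```

```bash

for i in 1; do
python3 -m jog '[[1,0,0,0.002,0],[1,0,0,0,0]]'|egrep "tcp|wrist"
python3 -m jog '[[1,0,0,0.002,0],[1,0,0,0,0]]'|egrep "tcp|wrist"
python3 -m jog '[[1,0,0,0.001,0],[1,0,0,0,0]]'|egrep "tcp|wrist"
done
```

```text
tcp_pos: [0.4662, 0.2054, 0.0832]
wrist_force: [-1.0, -0.3, 2.8]
tcp_pos: [0.4662, 0.2054, 0.0811]
wrist_force: [-0.6, 0.2, 2.3]
tcp_pos: [0.4662, 0.2053, 0.0801]
wrist_force: [-0.3, 0.3, 2.9]
```

```bash

python3 -m jog '[[1,0,0,0.001,0],[1,0,0,0,0]]'|egrep "tcp|wrist"
python3 -m jog '[[1,0,0,0.0007,0],[1,0,0,0,0]]'|egrep "tcp|wrist"
```

```text
tcp_pos: [0.4663, 0.2053, 0.0792]
wrist_force: [0.1, 0.0, 4.3]
tcp_pos: [0.4663, 0.2054, 0.0789]
wrist_force: [-1.8, -0.5, 6.4]
```

```bash

python3 -m jog '[[1,0,0,0.0005,0],[1,0,0,0,0]]'|egrep "tcp|wrist"
python3 -m jog '[[1,0.005,0,-0.02,0],[1,0.03,0,-0.03,0],[1,0.03,0,-0.03,0],[1,0,0,-0.03,0],[1,0,0,-0.03,0]]'|egrep "tcp|wrist"
python3 -m jog '[[1,0,0,0,0],[1,0,0,0,0],[1,0,0,0,0],[1,0,0,0,0],[1,0,0,0,0]]' >/dev/null
python3 -m jog '[[1,0,0,0,0],[1,0,0,0,0],[1,0,0,0,0],[1,0,0,0,0],[1,0,0,0,0]]' >/dev/null
python3 -m jog '[[1,0,0,0,0],[1,0,0,0,0],[1,0,0,0,0],[1,0,0,0,0],[1,0,0,0,0]]' >/dev/null
python3 -m jog '[[1,0,0,0,0],[1,0,0,0,0],[1,0,0,0,0],[1,0,0,0,0],[1,0,0,0,0]]'
python3 -c "
from h import *
a=env.read_camera('side')['img'][70:200,140:290,::-1];b=env.read_camera('top')['img'][130:260,110:260,::-1];cv2.imwrite('pics/s3.png',cv2.resize(np.hstack([a,b]),(800,347),interpolation=2))"
```

```text
tcp_pos: [0.4664, 0.2054, 0.0787]
wrist_force: [-1.7, -0.1, 8.8]
tcp_pos: [0.4052, 0.2307, 0.2178]
wrist_force: [1.6, 1.6, -0.4]
clock: 8.65
tcp_pos: [0.4074, 0.2304, 0.217]
orientation: [0.0, 0.2, 0.98, -0.0]
wrist_force: [-0.6, 0.0, -0.1]
finger_gap: -0.0004
grip_force: 0.0
```

View pics/s3.png

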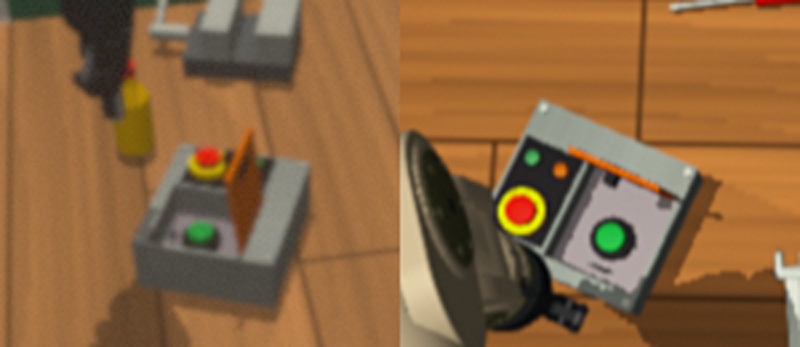

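The flap has popped fully upright. The green button is visible at crop (610,238) in the top view and (201,233) in the side view. I'll triangulate it.

```bash
python3 - <<'E'
from h import *
for n,box in(("top",(170,205,205,240)),("side",(200,145,235,170))):
    r=env.read_camera(n); c=blob(r,(50,120,60),(80,255,255),box); (u,v),R=cv2.minEnclosingCircle(c); M=cv2.moments(c);u,v=M['m10']/M['m00'],M['m01']/M['m00']
    print(n,u,v,R,onplane(r,(u,v),.053 if n=="top" else .051),proj(r,[.4873,.1949,.053]))
p=env.get_state()['tcp_pos'];print(p)
ux=np.array([.9205,-.3907]);uy=np.array([.3907,.9205]);d=np.array([.4873,.1949])-p[:2];print(-ux@d,uy@d)
E
```

```text
top 188.40721649484536 218.48969072164948 6.041623115539551 [0.48780556 0.19701648 0.053     ] (np.float64(189.12658037914184), np.float64(218.6755309849833))
side 214.62447257383965 156.89029535864978 4.527792930603027 [0.48820665 0.19404972 0.051     ] (np.float64(214.2681268462828), np.float64(156.2815938737861))
[0.40737947 0.23042005 0.2169883 ]
-0.08744453432103419 -0.0014712585805801224
```

```bash

python3 -m jog '[[1,-0.03,-0.001,0,0],[1,-0.03,0,0,0],[1,-0.028,0,0,0],[1,0,0,0.03,0],[1,0,0,0.03,0]]' >/dev/null
python3 -m jog '[[1,0,0,0.03,0],[1,0,0,0.025,0],[1,0,0,0.02,0],[1,0,0,0.008,0],[1,0,0,0,0]]'|egrep "tcp|wrist"
python3 -m jog '[[1,0,0,0,0],[1,0,0,0,0]]'|egrep "tcp|wrist"
```

```text
tcp_pos: [0.4862, 0.1945, 0.072]
wrist_force: [-0.2, 0.8, 0.0]
tcp_pos: [0.4891, 0.1953, 0.0754]
wrist_force: [-0.1, 0.2, 0.3]
```

```bash

python3 -m jog '[[1,0,0,0.004,0],[1,0,0,0.004,0],[1,0,0,0.002,0],[1,0,0,0,0]]'|egrep "tcp|wrist"
python3 -m jog '[[1,0,0,0.002,0],[1,0,0,0,0]]'|egrep "tcp|wrist"
python3 -m jog '[[1,0,0,0.002,0],[1,0,0,0,0]]'|egrep "tcp|wrist"
python3 -m jog '[[1,0,0,0.002,0],[1,0,0,0,0]]'|egrep "tcp|wrist"
```

```text
tcp_pos: [0.489, 0.1952, 0.0646]
wrist_force: [2.4, -0.7, 3.5]
tcp_pos: [0.489, 0.1952, 0.0625]
wrist_force: [1.9, 0.9, 5.1]
tcp_pos: [0.489, 0.1952, 0.0619]
wrist_force: [-0.7, 0.3, 13.5]
tcp_pos: [0.4891, 0.1953, 0.0616]
wrist_force: [-4.8, -1.7, 27.8]
```

```bash

python3 -c "
from h import *
r=env.read_camera('side');print(proj(r,[.488,.1955,.05]));i=r['img'][100:200,160:290,::-1];cv2.imwrite('pics/s4.png',cv2.resize(i,None,fx=6,fy=6,interpolation=2))"
python3 -m jog '[[1,0,0,-0.005,0],[1,0,0,0,0]]'|egrep "tcp|wrist"
python3 -m jog '[[1,0,0,-0.0015,0],[1,0,0,0,0]]'|egrep "tcp|wrist"
python3 -m jog '[[1,0,0,-0.0015,0],[1,0,0,0,0]]'|egrep "tcp|wrist"
python3 -m jog '[[1,0,0,-0.0015,0],[1,0,0,0,0]]'|egrep "tcp|wrist"
python3 -m jog '[[1,0,0,-0.0015,0],[1,0,0,0,0]]'|egrep "tcp|wrist"
```

```text
(np.float64(214.531890813857), np.float64(156.83020586754213))
tcp_pos: [0.489, 0.1952, 0.0647]
wrist_force: [1.4, 1.0, 3.2]
tcp_pos: [0.4884, 0.195, 0.0649]
wrist_force: [2.4, 0.7, 3.3]
tcp_pos: [0.4878, 0.1949, 0.0659]
wrist_force: [2.7, 1.1, 3.2]
tcp_pos: [0.4874, 0.1948, 0.0672]
wrist_force: [0.9, -0.5, 1.8]
tcp_pos: [0.4869, 0.1947, 0.0685]
wrist_force: [0.7, -0.0, -0.1]
```

View pics/s4.png

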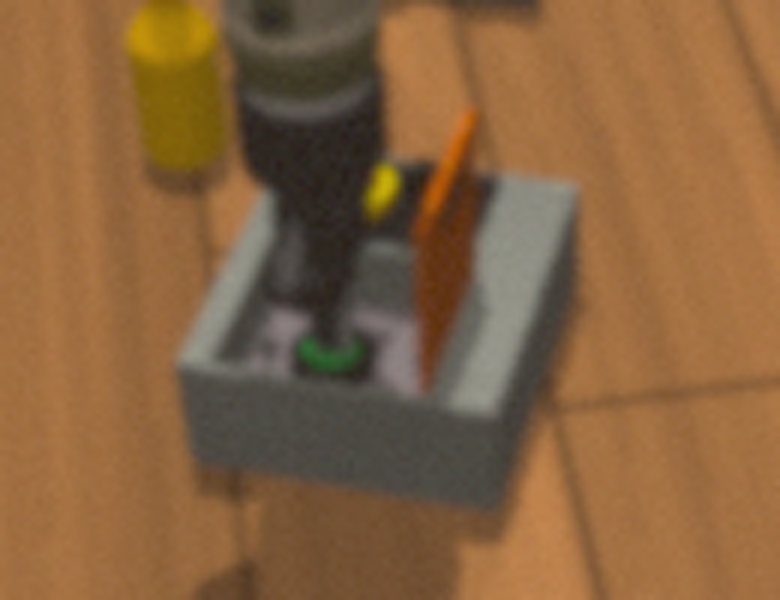

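The finger is seated on the green button inside its collar. It met a hard stop after about 6 mm of travel, so the button was fully pressed, and the flap is still upright. Next I'll lift, go round to the hinge side and check there.

```bash

python3 -m jog '[[1,0,0,-0.02,0],[1,0,0,-0.035,0],[1,0,0,-0.035,0],[1,0,0,-0.035,0],[1,0,0,-0.035,0]]' |egrep "tcp|wrist"
python3 -m jog '[[1,0,0,0,0],[1,-0.03,0,0,0],[1,-0.035,0,0,0],[1,-0.03,0,0,0],[1,0,0,0,0]]'|egrep "tcp|wrist"
python3 -m jog '[[1,0,0,0,0],[1,0,0,0,0]]'|egrep "tcp|wrist|clock"
python3 -c "
from h import *
p=env.get_state()['tcp_pos'];d=p[:2]-[.4965,.191];print(p,-10+1e3*(d@[.9205,-.3907]),-37+1e3*(d@[.3907,.9205]))
for n,box in(('top',(170,205,205,240)),('side',(200,145,235,170))):
    r=env.read_camera(n); M=cv2.moments(blob(r,(50,120,60),(80,255,255),box));print(M['m10']/M['m00'],M['m01']/M['m00'])
r=env.read_camera('side');i=r['img'][70:200,160:290,::-1];cv2.imwrite('pics/s5.png',cv2.resize(i,None,fx=4,fy=4,interpolation=2))"
```

```text
tcp_pos: [0.4866, 0.1947, 0.2298]
wrist_force: [1.2, 0.7, -1.0]
tcp_pos: [0.5791, 0.1554, 0.2272]
wrist_force: [0.4, 0.5, -0.5]
clock: 12.57
tcp_pos: [0.5741, 0.1576, 0.2279]
wrist_force: [-0.8, -0.5, 1.4]
[0.57405466 0.15760759 0.22785482] 74.43547937341327 -37.43711000061079Traceback (most recent call last):
  File "<string>", line 5, in <module>
    r=env.read_camera(n); M=cv2.moments(blob(r,(50,120,60),(80,255,255),box));print(M['m10']/M['m00'],M['m01']/M['m00'])
                                        ~~~~^^^^^^^^^^^^^^^^^^^^^^^^^^^^^^^^
  File "h.py", line 14, in blob
    return max(cv2.findContours(m,0,1)[0],key=cv2.contourArea)
ValueError: max() iterable argument is empty
```

```bash

python3 -m jog '[[1,0,0,0.03,0],[1,0,0,0.03,0],[1,0,0,0.002,0],[1,0,0,0,0],[1,0,0,0,0]]'|egrep "tcp|wrist"
python3 -c "
from h import *
r=env.read_camera('side');M=cv2.moments(blob(r,(50,120,60),(80,255,255),(200,145,235,170)));print(M['m10']/M['m00'],M['m01']/M['m00'])
i=r['img'][70:200,160:290,::-1];cv2.imwrite('pics/s5.png',cv2.resize(i,None,fx=4,fy=4,interpolation=2))"
```

```text
tcp_pos: [0.5749, 0.1582, 0.1682]
wrist_force: [0.9, -0.1, 0.3]
214.7364341085271 156.97286821705427
```

View pics/s5.png

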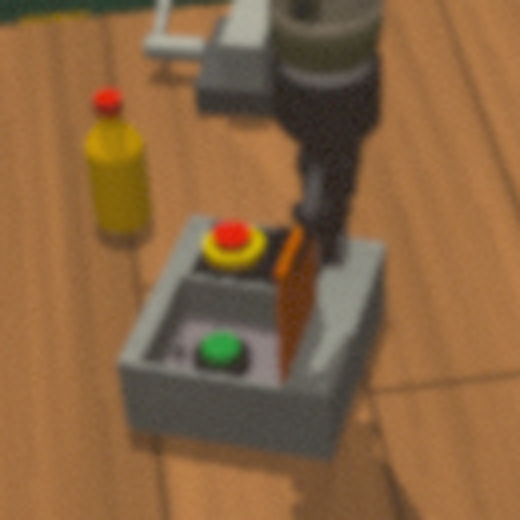

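The unit hasn't moved: the green button is at (214.7,157.0), the same as before. The finger stands behind the upright flap at crop (335,250). Now I'll fold the flap over.

```bash

python3 -m jog '[[1,0.0068,0,0,0],[1,0.0068,0,0,0],[1,0.0056,0,0,0],[1,0.0056,0,-0.001,0],[1,0.0056,0,0,0]]'|egrep "tcp|wrist"
python3 -m jog '[[1,0.0058,0,0.0005,0],[1,0.0058,0,0.001,0],[1,0.0058,0,0.001,0],[1,0,0,0,0]]'|egrep "tcp|wrist"
python3 -m jog '[[1,0.0058,0,0.0015,0],[1,0.0058,0,0.0015,0],[1,0.0058,0,0.002,0],[1,0,0,0,0]]'|egrep "tcp|wrist"
```

```text
tcp_pos: [0.5472, 0.1699, 0.1687]
wrist_force: [0.9, -1.2, -0.8]
tcp_pos: [0.5298, 0.1769, 0.1652]
wrist_force: [0.5, -0.7, 0.6]
tcp_pos: [0.5138, 0.1837, 0.16]
wrist_force: [1.0, -0.3, 0.6]
```

```bash

python3 -m jog '[[1,0.0053,0,0.003,0],[1,0.0053,0,0.003,0],[1,0.0053,0,0.0033,0],[1,0,0,0,0]]'|egrep "tcp|wrist"
python3 -m jog '[[1,0.005,0,0.004,0],[1,0.005,0,0.004,0],[1,0.0047,0,0.004,0],[1,0,0,0,0]]'|egrep "tcp|wrist"
python3 -c "
from h import *
p=env.get_state()['tcp_pos'];d=p[:2]-[.4965,.191];print(p,-10+1e3*(d@[.9205,-.3907]),-37+1e3*(d@[.3907,.9205]))
r=env.read_camera('side')
i=r['img'][70:200,160:290,::-1];cv2.imwrite('pics/s6.png',cv2.resize(i,None,fx=4,fy=4,interpolation=2))"
```

```text
tcp_pos: [0.4991, 0.1899, 0.1503]
wrist_force: [0.2, 0.4, 0.3]
tcp_pos: [0.4856, 0.1956, 0.1382]
wrist_force: [0.7, 0.4, 0.6]
[0.48557515 0.19562612 0.13817528] -21.86375123539105 -37.0099951380228
```

View pics/s6.png

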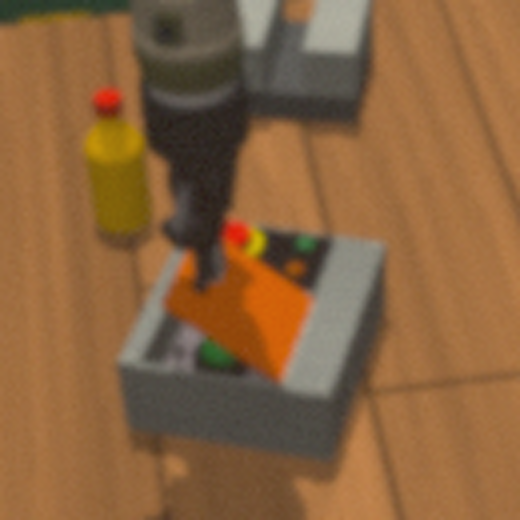

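The flap is about half shut, with the fingertip near its free edge at crop (205,285). I'll carry on.

```bash

python3 -m jog '[[1,0.004,0,0.005,0],[1,0.0038,0,0.005,0],[1,0.0035,0,0.005,0],[1,0,0,0,0]]'|egrep "tcp|wrist"
python3 -m jog '[[1,0.0027,0,0.006,0],[1,0.0025,0,0.006,0],[1,0.002,0,0.006,0],[1,0,0,0,0]]'|egrep "tcp|wrist"
python3 -m jog '[[1,0.001,0,0.005,0],[1,0.0005,0,0.005,0],[1,0,0,0.004,0],[1,0,0,0,0]]'|egrep "tcp|wrist"
python3 -m jog '[[1,0,0,0.002,0],[1,0,0,0.002,0],[1,0,0,0,0]]'|egrep "tcp|wrist"
python3 -m jog '[[1,0,0,0.002,0],[1,0,0,0,0]]'|egrep "tcp|wrist"
```

```text
tcp_pos: [0.4754, 0.1999, 0.1229]
wrist_force: [0.1, -0.4, 1.5]
tcp_pos: [0.4691, 0.2026, 0.1047]
wrist_force: [1.4, -0.1, 1.0]
tcp_pos: [0.4679, 0.2032, 0.0911]
wrist_force: [-1.3, 0.4, 2.8]
tcp_pos: [0.4686, 0.2031, 0.0878]
wrist_force: [-0.6, 0.8, 3.0]
tcp_pos: [0.4688, 0.2031, 0.086]
wrist_force: [-1.4, 0.8, 2.5]
```

```bash

python3 -m jog '[[1,0,0,0.002,0],[1,0,0,0.002,0],[1,0,0,0,0]]'|egrep "tcp|wrist"
python3 -m jog '[[1,0,0,0.0015,0],[1,0,0,0,0]]'|egrep "tcp|wrist"
python3 -m jog '[[1,0,0,0.0015,0],[1,0,0,0,0]]'|egrep "tcp|wrist"
```

```text
tcp_pos: [0.4689, 0.2031, 0.0819]
wrist_force: [0.0, 0.5, 2.7]
tcp_pos: [0.469, 0.2031, 0.0808]
wrist_force: [-1.2, 0.1, 3.7]
tcp_pos: [0.469, 0.2032, 0.0802]
wrist_force: [-3.5, -0.6, 11.4]
```

```bash

python3 -m jog '[[1,0,0,-0.01,0],[1,0.02,0,-0.03,0],[1,0.03,0,-0.03,0],[1,0.03,0,-0.03,0],[1,0.03,0,-0.02,0]]'|egrep "tcp|wrist"
python3 -m jog '[[1,0,-0.03,0,0],[1,0,-0.03,0,0],[1,0,-0.03,0,0],[1,0,-0.03,0,0],[1,0,-0.03,0,0]]' >/dev/null
python3 -m jog '[[1,0,0,0,0],[1,0,0,0,0],[1,0,0,0,0],[1,0,0,0,0],[1,0,0,0,0]]' >/dev/null
python3 -m jog '[[1,0,0,0,0],[1,0,0,0,0],[1,0,0,0,0],[1,0,0,0,0],[1,0,0,0,0]]' >/dev/null
python3 -m jog '[[1,0,0,0,0],[1,0,0,0,0],[1,0,0,0,0],[1,0,0,0,0],[1,0,0,0,0]]' |egrep "tcp|wrist|clock"
python3 -c "
from h import *
a=env.read_camera('side')['img'];b=env.read_camera('top')['img'];cv2.imwrite('pics/s7.png',np.hstack([cv2.resize(x,(400,300)) for x in (a[60:240,130:370,::-1],b[110:275,80:300,::-1])]))"
```

```text
tcp_pos: [0.3686, 0.2462, 0.2006]
wrist_force: [0.6, 0.5, -0.3]
clock: 18.97
tcp_pos: [0.3097, 0.1079, 0.1981]
wrist_force: [0.2, -0.9, 0.2]
```

View pics/s7.png

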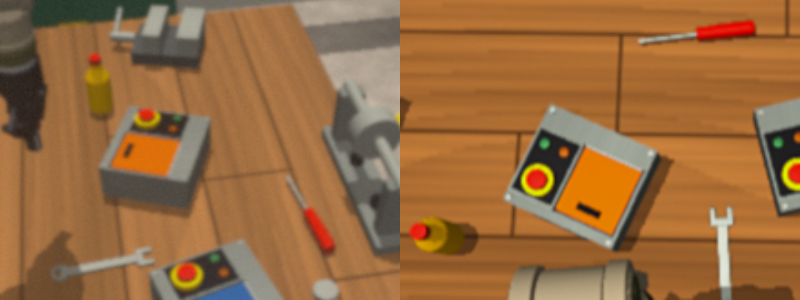

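The flap is flush and has stayed shut about 2 s after release. The unit and the loose things are where they were, and the robot is clear.

```bash
python3 -c "
from workcell import env
print(env.hand_in())"
```

```text
the job is handed in; nothing more can be done
None
```

The orange-flap unit is reset and handed in at about 19 s: the flap popped open on one press, the green button went fully down to its stop, and the flap is latched flush again, with nothing else touched or moved as far as the camera shows.

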